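# Load the round forming die and pump the bench press tight

## Robot

A 7-joint arm with a two-finger parallel gripper is mounted at the origin on the work surface. World frame = base frame: x ahead of the robot, y to its left, z up, the work surface at z = 0. Lengths are in m, angles in rad, forces in N, time in s.
With the tool pointing down it reaches from about 0.35 to 0.775 m from the base axis. Payload 3.1 kg.
Tool frame: the origin (TCP) lies between the finger pads; the fingertips stand 14 mm ahead of it and the grasp point (between the pads) lies 5 mm behind it; z points along the fingers, y is the line along which they close (so a half turn about z gives the same grasp; the last joint's range is limited). The gripper opens to 85 mm and grips with 20 to 120 N. Pads are 22 mm wide; open, the fingers measure 114 mm over their backs; the gripper's body (76 mm by 85 mm) begins 54 mm behind the grasp point. The pads swing forward as they close: fully open they stand 13 mm farther back than shut.
Start: joints at [1.217, 0.311, 0.014, 1.512, -0.004, 1.319, -0.027], TCP at [0.169, -0.523, 0.245] pointing down, gripper open.
Joint ranges: [-2.7, 2.7], [-0.3, 1.91], [-1.27, 1.3], [0.12, 2.57], [-1.44, 4.58], [0.2, 2.03], [-3.05, 3.05]. Speed limits (rad/s): [2.79, 2.79, 3.14, 3.14, 3.14, 3.14, 3.14].

## Interface

Orientations are given as a rotation vector (axis times angle).
In Python, from station import * gives the robot as it stands. Calls block until the motion is done:
- goto(position, orientation): joint-space move of the TCP to a pose.
- servo_line(position, orientation=None, rate=0.15, contact_N=None): straight line of the TCP; orientation=None keeps the orientation; rate is the mean speed in m/s. With contact_N (N) it stops when the force on the tool has changed by that much, and returns True; else False.
- move_joints(angles): joint-space move.
- open_gripper() and close(newtons=None): open the fingers fully, or close them until they stop; newtons is the grip in N (None keeps the last).
- hold(seconds).
- solve_ik(position, orientation): joint angles nearest the present ones, or None.
- get_obs(): the state.
- snapshot(name): name is "scene" or "top" or "wrist"; returns (picture, depth): 384x512x3 uint8, red, green, blue; 384x512 float32, m along the optical axis (not along the pixel's ray), 0 where there is no reading.
- get_calibration(name): a dict with "camera_matrix" (3x3 intrinsics, pixels), "rvec" (rotation vector, rad) and "tvec" (3), from world to camera coordinates, as OpenCV has them; the wrist camera has in their place "T_tool_cam" (4x4, takes a point from camera to tool coordinates, whose origin is the TCP and whose axes are the flange's). Camera axes: x right, y down, z forward; pixel columns grow to the right and rows downward; lengths in m; the calibration is good to about 2 mm. A picture is of the moment at which its call begins: read the wrist's pose just before it. get_calibration takes no time and is no camera call.
A pose or a line that the arm cannot do raises PlanningError and nothing moves.
- close_job(): hands the job in; it is judged then, once.
Trained networks look in the newest picture that a camera, given by its name, has taken for a name from the list of things; names that differ only in an ending like _2 or _b are one class to them, and where a whole thing is asked for, a point or a joint stands for the part that bears it (a point fixed in the world has none). Each returns a list of dicts, best first, with "p" (0 to 1); they miss things now and then, are a little off and sometimes report something else, mostly with a low value. They report only what shows in the picture. A call takes as long as a camera call.
- regions_of(camera, name): "region" (384x512 bool, what is visible of it) and "position" ([row, column] in pixels, amid what is visible of it).
The state is a dict: "time": time; "qpos": joint angles; "qvel": joint speeds; "joint_efforts": joint torques, N m; "eef_pos": TCP position; "eef_rot": TCP orientation; "wrist_force": force on the tool from outside, world axes, zero at the start; "moment": the same for the moment, N m; "opening": finger opening in m; "grip_force": force on a finger pad.
Only numpy, scipy, OpenCV 4.12 (cv2) and the standard library are available. Lean on these libraries where they do the work, as an engineer would, in place of code of your own. Each camera call takes 0.05 s, during which the arm holds its last target. There are 200 camera calls.

## Task

Take the round forming die by its bar handle and slide it, handle towards the front, into the bench press until it touches the back stop of the platen, centred between the two posts; then let go. Now pump the press lever: push it fully down and let it rise fully again, stroke after stroke, until the platen will rise no further and the die is squeezed firmly against the rubber pad, pushing the pad up. Leave the lever up and the die in the press, and do not disturb the square die, the oil bottle or the tin.

Things in the scene. Friction and masses are not known exactly. Their poses are not given: they have to be found in the camera images.
- press: Grey bench press, fixed. Origin: on the table under the platen's centre; its open front faces -x (the robot), z up. Base 180 (x) x 300 (y, -200 to +100) x 20 mm. Housing under the platen 85 x 110, up to z 68. Two round posts, diameter 20, at x 0, y -86 and +86, up to z 245. Crosshead 70 (x, -35 to +35) x 205 (y), z 192 to 228. The pump lever is at its right (-y) side.
- platen_centre (a point): Centre of the platen's top face (axes as the press). Steel plate 100 (x) x 110 (y) x 15 mm, its top 90 mm + platen above the table. At its back edge a straight stop bar, 80 mm long, stands 12 mm above the top; its front face is at x +47 mm, so the round die (radius 46) is centred when it touches the stop.
- platen (a joint): Height of the platen, m: 0 low; starts at 0 to 0.018. Ratcheted: it stays put when the lever rises (26 N of friction) and gains about 10 mm per full stroke (the first 3 to 18); strokes under two thirds gain little. The round die meets the pad at about 0.043; at about 0.049 the ratchet has run out and further strokes go light and lift no more.
- pad_face (a point): Centre of the lower face of the round black rubber pad (68 mm diameter) under the crosshead, 158 mm above the table at rest (axes as the press). The pad is carried by a dark plate 70 x 110 x 12 mm just above it.
- pad (a joint): How far the sprung pad has been pushed up, m: 0 at rest, 0.016 at most; spring 700 N/m plus 3 N weight. About 0.005 to 0.007 when the round die is pressed as far as the pump goes.
- lever_pivot (a point): Hinge axis of the pump lever (level, along the press's y axis), fixed to the press at x +20, y -150, z 105 mm (axes as the press).
- lever_grip (a point): Centre of the lever's black cross handle: a level rubber cylinder 24 mm in diameter and 80 mm long along the press's y axis, at the free end of a steel rod 16 mm in diameter, 165 mm in front (-x) of the pivot. Free above: press it down with the closed fingertips.
- lever (a joint): Angle pushed down, rad: 0 at rest at the top stop (the rod slopes 0.35 rad upwards to the handle), 0.6 at the bottom stop (0.25 rad downwards). A spring always lifts it back to 0. A working stroke takes about 6 to 12 N at the handle, an idle one 2 to 5 N.
- die_round: Round aluminium forming die, diameter 92, 25 mm thick, thin copper blank in its top, with a steel bar handle; about 0.32 kg. Loose on the table, left or right of the press. Origin: centre of the disc's underside. The handle runs along the die's -x: an upright flat bar 14 mm wide (y), z 2 to 28, from the disc out to x -135 mm; grip it across y around x -95 mm.
- die_square: Bystander: square aluminium die 90 x 90 x 25 mm, copper blank in its top, with the same bar handle, in the other place. Origin as for the round die. Leave it.
- oil_bottle: Bystander: white plastic bottle, diameter 56 mm, 150 mm tall, standing to the left and behind the press. Origin: centre of its underside.
- tin: Bystander: round brass tin, diameter 79 mm, 42 mm high, standing on the table in front of the press. Origin: centre of its underside.

How it is judged:
By the outcome, as a careful person would: the job done as asked, in the order asked, and still so for the second after the job is handed in, with the robot touching nothing.
It also fails if it takes over 72 s, if anything falls off the work surface, if the arm or the gripper's body presses on something with over 40 N, if the wrist force passes 120 N, or if a joint passes its speed limit or range.

## Working session

There is one attempt and no reset: what is moved stays moved. The work goes in short steps, each a Python script; the robot and the scene stay as the last script left them, time stands still between calls to the robot, and variables do not carry over. Pictures are saved under pics/ and viewed, at most 10 in all, crops included, and the job is handed in when it is done.

```bash
mkdir -p pics; ls
cat > h.py <<'E'
from station import *
import numpy as np, cv2
from scipy.spatial.transform import Rotation as R
def cam(n):
    c=get_calibration(n); return np.array(c["camera_matrix"]),cv2.Rodrigues(np.array(c["rvec"],float))[0],np.array(c["tvec"],float).ravel()
def cloud(n,depth):
    K,Rm,t=cam(n); v,u=np.mgrid[:384,:512]
    P=np.stack([(u-K[0,2])/K[0,0]*depth,(v-K[1,2])/K[1,1]*depth,depth],-1)
    return (P-t)@Rm   # R^T(p-t)
E
python3 - <<'E'
from h import *
for n in("scene","top"):
    im,d=snapshot(n); cv2.imwrite(f"pics/{n}0.png",im[:,:,::-1]); np.save(f"{n}0.npy",d)
    W=cloud(n,d)
    for k in("die_round","die_square","oil_bottle","tin","press","platen","lever_grip","pad"):
        for r in regions_of(n,k)[:2]:
            m=r["region"]&(d>0); w=W[m]
            np.save(f"m_{n}_{k}.npy",r["region"]) if r is not None else 0
            print(n,k,round(r["p"],2),np.round(r["position"]),m.sum(),np.round(np.median(w,0),3),np.round(np.percentile(w,2,axis=0),3),np.round(np.percentile(w,98,axis=0),3))
print(get_obs())
E
```

```text
pics
scene die_round 0.72 [299. 182.] 1537 [ 0.571 -0.333  0.026] [ 0.462 -0.366  0.002] [ 0.621 -0.282  0.031]
scene die_square 0.94 [112. 277.] 821 [0.503 0.313 0.026] [0.394 0.128 0.001] [0.565 0.377 0.227]
scene die_square 0.51 [191. 267.] 592 [0.616 0.005 0.098] [ 0.546 -0.035  0.087] [0.64  0.075 0.112]
scene oil_bottle 0.88 [165. 318.] 696 [0.711 0.157 0.09 ] [0.683 0.144 0.013] [0.734 0.183 0.152]
scene oil_bottle 0.58 [190. 265.] 629 [0.616 0.01  0.098] [ 0.547 -0.034  0.084] [0.641 0.081 0.112]
scene tin 0.7 [160. 199.] 657 [0.396 0.041 0.041] [0.354 0.012 0.003] [0.427 0.083 0.047]
scene press 0.68 [204. 248.] 8625 [ 0.605 -0.051  0.085] [ 0.477 -0.174  0.015] [0.685 0.113 0.242]
scene platen 0.65 [186. 267.] 625 [0.616 0.006 0.098] [ 0.549 -0.036  0.088] [0.64  0.078 0.169]
scene lever_grip 0.2 [188. 266.] 628 [0.616 0.009 0.098] [ 0.552 -0.035  0.084] [0.641 0.079 0.152]
scene pad 0.66 [166. 267.] 118 [0.593 0.    0.238] [ 0.577 -0.021  0.121] [0.624 0.066 0.254]
top die_round 0.84 [216. 361.] 1028 [ 0.562 -0.33   0.026] [ 0.457 -0.363  0.008] [ 0.613 -0.28   0.03 ]
top 
[... 758 characters left out ...]
7 0.254]
{'time': 0.9, 'qpos': array([ 1.21730064,  0.31088693,  0.01397232,  1.51146721, -0.00443183,
        1.31919219, -0.0271909 ]), 'qvel': array([ 0.00012331, -0.00013643, -0.00011028, -0.00162721,  0.00126897,
        0.00057608, -0.00101866]), 'joint_efforts': array([ 3.20063300e-04, -3.79807699e+01,  1.45906569e-01, -2.30867350e+01,
        1.20691731e-02,  1.64554462e-03, -8.21079738e-06]), 'eef_pos': array([ 0.16878747, -0.5234945 ,  0.2453242 ]), 'eef_rot': array([3.10339623e+00, 4.87935354e-01, 5.03532855e-05]), 'wrist_force': array([-0.12995411, -0.27265365,  0.26669796]), 'moment': array([0.02741237, 0.02118849, 0.01398959]), 'grip_force': 0.0, 'opening': 0.08531465587213571}
```

View both.

```bash
python3 -c "
import cv2,numpy as np
a=cv2.imread('pics/scene0.png');b=cv2.imread('pics/top0.png')
cv2.imwrite('pics/s1.png',cv2.resize(a,(800,600)));cv2.imwrite('pics/t1.png',cv2.resize(b,(800,600)))"
```

```text
(no output)
```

View pics/s1.png

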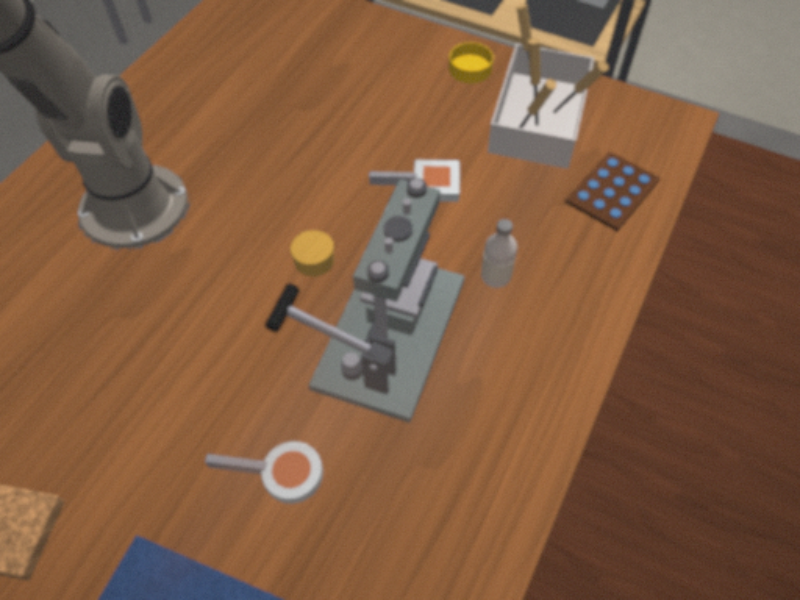

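View pics/t1.png

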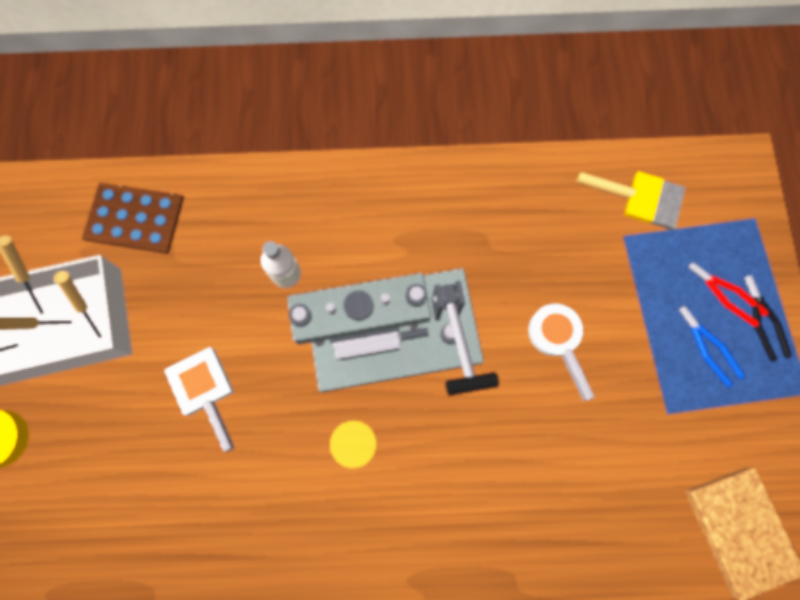

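```bash
cat > meas.py <<'E'
from h import *
def rect(p): 
    c,s,a=cv2.minAreaRect((p*1000).astype(np.float32)); return np.round(c,1),np.round(s,1),round(a,1)
for n in("scene","top"):
    d=np.load(n+"0.npy"); W=cloud(n,d); W[d<=0]=np.nan
    x,y,z=W[...,0],W[...,1],W[...,2]
    near=(abs(x-.6)<.2)&(abs(y+.02)<.22)
    def comp(m,k=1):
        q,l,s,_=cv2.connectedComponentsWithStats(m.astype(np.uint8)); i=1+np.argsort(-s[1:,4])[:k]; return [W[l==j] for j in i]
    ch=comp(near&(z>.222)&(z<.234))[0]; print(n,"crosshead",len(ch),rect(ch[:,:2]),np.round(np.median(ch[:,2]),4))
    for p in comp(near&(z>.2395)&(z<.26),3): print("  post",len(p),np.round(p.mean(0),4))
    b=comp(near&(z>.014)&(z<.027))[0]; print(" base",len(b),rect(b[:,:2]))
    lv=comp(near&(z>.12)&(z<.19)&(y<-.09)&(x<.52))[0]; print(" lever",len(lv),rect(lv[:,:2]),np.round(np.percentile(lv[:,2],[2,50,95]),3))
    pl=comp(near&(z>.085)&(z<.118)&(abs(y-.02)<.08)&(x<.66))[0]; print(" platen",len(pl),rect(pl[:,:2]),np.histogram(pl[:,2],bins=np.arange(.084,.12,.002)))
    D=W[(z>.015)&(z<.036)&(abs(x-.57)<.16)&(abs(y+.33)<.1)]
    top=D[D[:,2]>.02]
    # circle+handle fit: handle pts far from disc
    c=np.array([.59,-.32])
    for _ in range(20):
        di=top[np.hypot(*(top[:,:2]-c).T)<.049]; c2=np.array(cv2.minEnclosingCircle((di[:,:2]*1000).astype(np.float32))[0])/1000; c=.5*c+.5*c2
    r=np.hypot(*(top[:,:2]-c).T); ha=top[(r>.055)&(r<.14)]
    m=np.mean(ha[:,:2],0); u=np.linalg.svd(ha[:,:2]-m)[2][0]; u*=np.sign(u[0])
    print(" die c",c,"zmed",np.median(di[:,2]),"handle mean",m,len(ha),"yaw svd",np.degrees(np.arctan2(u[1],u[0])),"yaw c-m",np.degrees(np.arctan2(*(c-m)[::-1])),"len",r.max())
E
python3 meas.py
```

```text
scene crosshead 1478 (array([583.8,  24.5]), array([ 71.2, 207.7]), 7.7) 0.2286
  post 122 [ 0.5966 -0.0622  0.2434]
  post 88 [0.5732 0.1078 0.2436]
  post 34 [ 0.5898 -0.0166  0.2498]
 base 3011 (array([590.9, -25.3]), array([180.7, 301.5]), 7.8)
 lever 437 (array([ 488.7, -140.4]), array([61.2, 80.7]), 8.2) [0.15  0.169 0.175]
 platen 579 (array([608.8,  27. ]), array([ 60.9, 113. ]), 8.0) (array([  2,   7,  12,   5,  29,  80, 148, 144,  50,   9,   6,  18,  32,
        26,   9,   2,   0]), array([0.084, 0.086, 0.088, 0.09 , 0.092, 0.094, 0.096, 0.098, 0.1  ,
       0.102, 0.104, 0.106, 0.108, 0.11 , 0.112, 0.114, 0.116, 0.118]))
 die c [ 0.57498761 -0.32120355] zmed 0.025697085547055427 handle mean [ 0.4873722  -0.35405935] 200 yaw svd 19.46556382596936 yaw c-m 20.556058180123717 len 0.1319903031682908
top crosshead 1960 (array([581.7,  24.4]), array([ 71.1, 204.7]), 8.0) 0.2279
  post 123 [ 0.592  -0.0608  0.243 ]
  post 119 [0.5698 0.1094 0.2431]
  post 29 [0.5754 0.0637 0.2506]
 base 2756 (array([588.2, -25.7]), array([180.3, 300.9]), 8.1)
 lever 443 (array([ 488.5, -139.8]), array([63.7, 79.6]), 7.9) [0.151 0.17  0.175]
 platen 479 (array([546.2,  19.3]), array([ 29.3, 109.8]), 7.9) (array([  2,  10,   4,   7,  32, 120, 185, 102,  15,   2,   0,   0,   0,
         0,   0,   0,   0]), array([0.084, 0.086, 0.088, 0.09 , 0.092, 0.094, 0.096, 0.098, 0.1  ,
       0.102, 0.104, 0.106, 0.108, 0.11 , 0.112, 0.114, 0.116, 0.118]))
 die c [ 0.57254443 -0.32258539] zmed 0.025451436053529543 handle mean [ 0.48321947 -0.3532691 ] 161 yaw svd 20.1049959280098 yaw c-m 18.957934573345216 len 0.13147237403932296
```

```bash
cat >> h.py <<'E'
PY=np.radians(7.9); PO=np.array([.5828,.0242]); DC=np.array([.5737,-.3220]); DY=np.radians(19.8)
def ori(yaw): return (R.from_euler('z',yaw)*R.from_euler('x',np.pi)).as_rotvec()
def rot(v,yaw): c,s=np.cos(yaw),np.sin(yaw); return np.array([c*v[0]-s*v[1],s*v[0]+c*v[1]])
def P(x,y,z): return np.r_[PO+rot((x,y),PY),z]      # press frame -> world
def st(t=""):
    o=get_obs(); v=rot(o["eef_pos"][:2]-PO,-PY); print(t,"t%.1f"%o["time"],"press xyz",np.round(np.r_[v,o["eef_pos"][2]],4),"F",np.round(o["wrist_force"],1),"open %.4f grip %.0f"%(o["opening"],o["grip_force"])); return o
E
python3 - <<'E'
from h import *
g=DC+rot((-.095,0),DY)
goto(np.r_[g,.13],ori(DY)); st()
servo_line(np.r_[g,.019],rate=.12); st()
close(90); st("closed")
servo_line(np.r_[g,.23],rate=.12); st("lifted")
for n in("scene","wrist"):
    im,d=snapshot(n); cv2.imwrite(f"pics/{n}1.png",im[:,:,::-1]); np.save(n+"1.npy",d)
a=cv2.imread("pics/scene1.png");b=cv2.imread("pics/wrist1.png")
cv2.imwrite("pics/both1.png",cv2.resize(np.hstack([a,b]),(800,300)))
d=np.load("scene1.npy");W=cloud("scene",d);m=regions_of("scene","die_round")
for r in m[:2]:
    w=W[r["region"]&(d>0)]; w=w[w[:,2]>.15]
    A=np.c_[w[:,:2],np.ones(len(w))]; print(r["p"],len(w),np.median(w,0),np.linalg.lstsq(A,w[:,2],rcond=None)[0])
E
```

```text
t2.3 press xyz [-0.1512 -0.3634  0.1305] F [-1.5 -0.6  0.4] open 0.0852 grip 0
 t3.4 press xyz [-0.1489 -0.3619  0.0199] F [ 0.1 -0.3 -0.6] open 0.0857 grip 0
closed t4.0 press xyz [-0.1495 -0.3613  0.0193] F [-1.   0.1  2.7] open 0.0124 grip 89
lifted t5.9 press xyz [-0.1499 -0.3609  0.2291] F [-0.3  0.2 -3.7] open 0.0126 grip 88
0.85 1912 [ 0.57582536 -0.32955865  0.23462511] [-0.0445267   0.05711643  0.27749749]
0.22 385 [ 0.47797612 -0.14186235  0.16972729] [-0.42110701 -0.02784691  0.36597649]
```

View pics/both1.png

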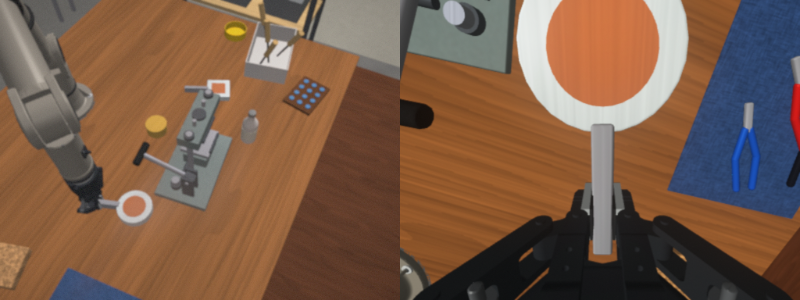

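```bash
cat > shot.py <<'E'
from h import *
def shots(tag):
    ims=[]
    for n in("scene","top"):
        im,d=snapshot(n); np.save(f"{n}{tag}.npy",d); W=cloud(n,d); W[d<=0]=np.nan; ims.append(im[:,:,::-1])
        for k in("die_round","platen","pad","lever_grip"):
            for r in regions_of(n,k)[:1]:
                w=W[r["region"]]; w=w[np.isfinite(w[:,0])]; v=(w[:,:2]-PO)@np.array([[np.cos(PY),-np.sin(PY)],[np.sin(PY),np.cos(PY)]])
                q=np.c_[v,w[:,2]]; print(n,k,"p%.2f"%r["p"],len(q),"med",np.round(np.median(q,0),3),"lo",np.round(np.percentile(q,2,axis=0),3),"hi",np.round(np.percentile(q,98,axis=0),3))
    a,b=ims; cv2.imwrite(f"pics/both{tag}.png",cv2.resize(np.hstack([a[60:300,130:450],b[120:360,80:400]]),(800,300)))
E
python3 - <<'E'
from shot import *
o=ori(PY)
for q in((-.215,0,.24),(-.215,0,.124),(-.094,0,.118)): print(solve_ik(P(*q),o) is not None)
goto(P(-.215,-.33,.24),o); st()
servo_line(P(-.215,0,.24),o,rate=.15); st()
servo_line(P(-.215,0,.125),o,rate=.1); st()
servo_line(P(-.135,0,.125),o,rate=.06); st()
shots("2")
E
```

```text
True
True
True
 t6.5 press xyz [-0.216  -0.33    0.2406] F [ 0.4  0.1 -2.1] open 0.0121 grip 88
 t8.8 press xyz [-0.215  -0.0006  0.2399] F [ 0.   0.2 -3.4] open 0.0121 grip 88
 t10.1 press xyz [-2.143e-01 -1.000e-04  1.255e-01] F [-0.2 -0.1 -2.8] open 0.0123 grip 88
 t11.6 press xyz [-1.355e-01 -1.000e-04  1.250e-01] F [-0.9  0.4 -3. ] open 0.0121 grip 88
scene die_round p0.76 256 med [-0.088 -0.005  0.131] lo [-0.124 -0.062  0.11 ] hi [-0.037  0.027  0.215]
scene platen p0.95 627 med [ 0.033 -0.021  0.098] lo [-0.042 -0.055  0.087] hi [0.056 0.052 0.111]
scene pad p0.77 142 med [ 0.032 -0.014  0.179] lo [-0.003 -0.052  0.169] hi [0.036 0.042 0.254]
scene lever_grip p0.72 903 med [-0.095 -0.151  0.146] lo [-0.178 -0.188 -0.001] hi [ 0.036 -0.056  0.175]
top die_round p0.54 941 med [-0.104 -0.151  0.145] lo [-0.147 -0.214 -0.001] hi [ 0.032 -0.114  0.175]
top pad p0.59 62 med [-0.005 -0.02   0.251] lo [-0.036 -0.044  0.171] hi [0.004 0.043 0.254]
top lever_grip p0.23 5670 med [-0.016 -0.079  0.195] lo [-0.141 -0.194  0.017] hi [0.078 0.094 0.245]
```

View pics/both2.png

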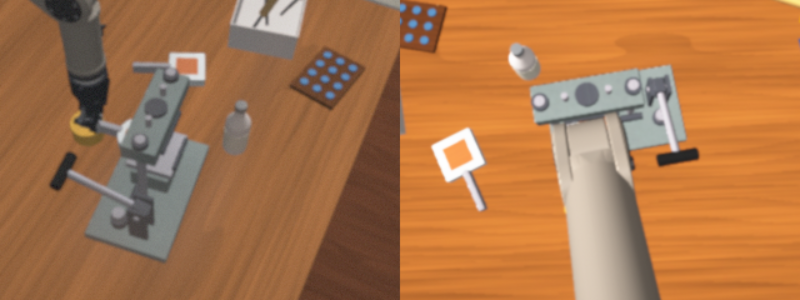

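Run:
```python
from shot import *
servo_line(P(-.104,0,.125),rate=.06); st()
print(servo_line(P(-.104,0,.108),rate=.03,contact_N=4)); o=st("down")
print(servo_line(P(-.08,0,o["eef_pos"][2]),rate=.03,contact_N=10)); st("push")
shots("3")
```

```text
t12.8 press xyz [-1.042e-01  1.000e-04  1.247e-01] F [-0.2 -0.6 -3.1] open 0.0123 grip 88
True
down t13.2 press xyz [-1.04e-01 -1.00e-04  1.16e-01] F [-1.3 -1.   5.2] open 0.0122 grip 89
True
push t13.5 press xyz [-1.032e-01 -1.000e-04  1.162e-01] F [-1.6 -0.8  5.5] open 0.0120 grip 89
scene die_round p0.74 259 med [ 0.027 -0.007  0.121] lo [-0.092 -0.039  0.099] hi [0.041 0.027 0.129]
scene platen p0.85 455 med [ 0.038 -0.037  0.098] lo [-0.044 -0.055  0.085] hi [0.056 0.052 0.112]
scene pad p0.58 144 med [0.007 0.006 0.23 ] lo [-0.002 -0.05   0.172] hi [0.036 0.043 0.254]
scene lever_grip p0.64 820 med [-0.095 -0.152  0.151] lo [-0.197 -0.189  0.003] hi [ 0.033 -0.087  0.175]
top die_round p0.50 783 med [-0.108 -0.149  0.157] lo [-0.147 -0.186  0.002] hi [ 0.034 -0.113  0.175]
top platen p0.51 1433 med [-0.045  0.298  0.025] lo [-0.153  0.259 -0.001] hi [0.013 0.357 0.03 ]
top pad p0.51 30 med [-0.003  0.04   0.251] lo [-0.007  0.035  0.234] hi [0.003 0.047 0.254]
top lever_grip p0.89 744 med [-0.105 -0.149  0.156] lo [-0.147 -0.187  0.067] hi [ 0.028 -0.115  0.175]
```

View pics/both3.png

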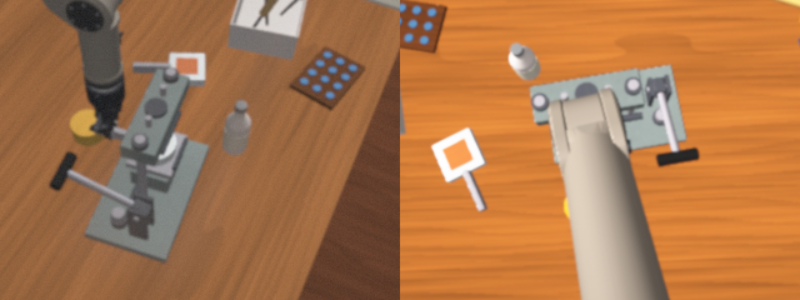

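Run:
```python
from shot import *
servo_line(P(-.1035,0,.1175),rate=.03); st("raised")
for i in range(4):
    c=servo_line(P(-.082,0,.1175),rate=.03,contact_N=12); hold(.1); o=st("push %s"%c); 
    f=rot(o["wrist_force"][:2],-PY)[0]
    if f<-6 or not c: break
shots("4")
```

```text
raised t14.3 press xyz [-0.1033  0.      0.1173] F [ 0.3 -0.1  0.1] open 0.0120 grip 88
push True t14.8 press xyz [-9.650e-02 -1.000e-04  1.168e-01] F [-1.9 -0.   4.4] open 0.0121 grip 89
push True t15.2 press xyz [-9.660e-02 -1.000e-04  1.164e-01] F [-2.1  0.2  4.7] open 0.0122 grip 89
push True t15.6 press xyz [-9.670e-02 -1.000e-04  1.163e-01] F [-2.9 -0.   3.5] open 0.0123 grip 89
push True t16.0 press xyz [-9.680e-02 -1.000e-04  1.162e-01] F [-2.1  0.   4.1] open 0.0123 grip 89
scene die_round p0.51 268 med [ 0.032 -0.008  0.122] lo [-0.081 -0.041  0.102] hi [0.047 0.032 0.128]
scene platen p0.92 387 med [ 0.04  -0.042  0.098] lo [-0.046 -0.055  0.085] hi [0.056 0.053 0.112]
scene pad p0.71 181 med [ 0.006 -0.02   0.23 ] lo [-0.005 -0.055  0.168] hi [0.036 0.043 0.255]
scene lever_grip p0.97 825 med [-0.094 -0.151  0.15 ] lo [-0.145 -0.188  0.001] hi [ 0.036 -0.068  0.175]
top lever_grip p0.72 704 med [-0.096 -0.149  0.154] lo [-0.146 -0.183  0.106] hi [ 0.031 -0.114  0.175]
```

Run:
```python
from shot import *
open_gripper(); st("open")
servo_line(P(-.19,0,.118),rate=.15); close(40); st("back")
for i in range(2):
    c=servo_line(P(-.135,0,.118),rate=.04,contact_N=6); st("nudge %s"%c)
servo_line(P(-.19,0,.118),rate=.15)
goto(P(-.14,-.15,.26),ori(PY)); st()
shots("5")
im,d=snapshot("scene"); cv2.imwrite("pics/crop5.png",cv2.resize(im[120:280,190:400,::-1],(788,600),interpolation=cv2.INTER_CUBIC))
```

```text
open t17.2 press xyz [-9.690e-02 -1.000e-04  1.162e-01] F [-0.3 -0.3  0.4] open 0.0857 grip 0
back t18.8 press xyz [-0.19  -0.     0.118] F [-0.3  0.4 -0. ] open -0.0003 grip 0
nudge True t19.8 press xyz [-1.459e-01  1.000e-04  1.172e-01] F [-0.1  0.2  0.7] open 0.0002 grip 0
nudge True t20.0 press xyz [-1.460e-01  1.000e-04  1.164e-01] F [ 0.7 -0.5  0.4] open 0.0000 grip 0
 t21.3 press xyz [-0.1401 -0.1482  0.2588] F [0.2 0.7 0.3] open 0.0001 grip 0
scene die_round p0.70 535 med [ 0.022 -0.006  0.121] lo [-0.15  -0.043  0.   ] hi [0.047 0.062 0.171]
scene platen p0.97 404 med [ 0.039 -0.042  0.098] lo [-0.046 -0.056  0.065] hi [0.056 0.05  0.112]
scene pad p0.72 166 med [ 0.007 -0.001  0.23 ] lo [-0.003 -0.052  0.169] hi [0.036 0.044 0.254]
scene lever_grip p0.77 892 med [-0.096 -0.151  0.148] lo [-0.184 -0.188 -0.   ] hi [ 0.037 -0.077  0.175]
top die_round p0.69 323 med [-0.052 -0.     0.124] lo [-0.128 -0.026  0.113] hi [-0.029  0.027  0.128]
top platen p0.82 287 med [-0.042  0.021  0.097] lo [-0.051 -0.053  0.021] hi [-0.024  0.061  0.101]
top pad p0.45 104 med [-0.007  0.014  0.24 ] lo [-0.036 -0.044  0.169] hi [0.003 0.044 0.254]
top lever_grip p0.74 319 med [-0.025 -0.148  0.127] lo [-0.089 -0.159  0.109] hi [ 0.034 -0.139  0.152]
```

View pics/crop5.png

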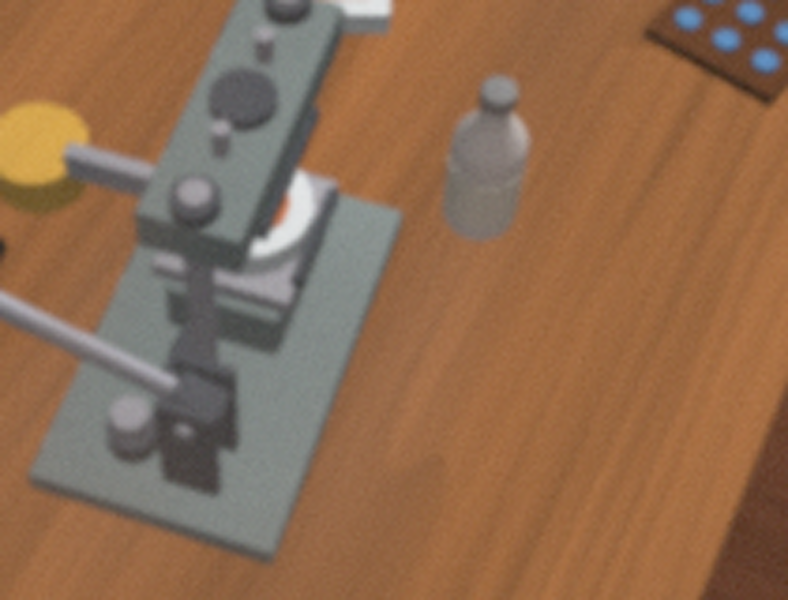

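```bash
cat > pump.py <<'E'
from shot import *
X=-.140
def zs(n,k):
    im,d=snapshot(n); W=cloud(n,d); r=regions_of(n,k)
    if not r: return None
    w=W[r[0]["region"]&(d>0)]; v=(w[:,:2]-PO)@np.array([[np.cos(PY),-np.sin(PY)],[np.sin(PY),np.cos(PY)]]); return np.c_[v,w[:,2]]
def stroke():
    servo_line(P(X,-.15,.125),rate=.12); a=get_obs()
    c=False
    for i in range(3):
        c=servo_line(P(X,-.15,.084),rate=.08,contact_N=22); b=get_obs()
        if not c or b["eef_pos"][2]<.096: break
    servo_line(P(X,-.15,.200),rate=.15); o=get_obs()
    print("t%.1f mid F %.1f z %.3f | bottom z %.4f F %.1f c %s | up F %.1f"%(o["time"],a["wrist_force"][2],a["eef_pos"][2],b["eef_pos"][2],b["wrist_force"][2],c,o["wrist_force"][2]))
def plat():
    q=zs("scene","die_round")
    if q is not None:
        m=(q[:,0]>.0)&(abs(q[:,1])<.05)&(q[:,2]<.19); print("   die top z %.4f n%d"%(np.median(q[m,2]) if m.any() else 0,m.sum()), "xmax %.3f"%np.percentile(q[m,0],98))
    q=zs("scene","platen")
    if q is not None:
        m=(q[:,0]>.03)&(q[:,2]<.19); print("   platen z %.4f n%d"%(np.median(q[m,2]),m.sum()))
E
python3 - <<'E'
from pump import *
servo_line(P(X,-.15,.2)); plat()
for i in range(2): stroke(); plat()
E
```

```text
die top z 0.1213 n247 xmax 0.047
   platen z 0.1002 n225
t24.8 mid F 7.3 z 0.125 | bottom z 0.0901 F 10.9 c True | up F -0.4
   die top z 0.1335 n216 xmax 0.048
   platen z 0.1119 n269
t27.1 mid F 5.7 z 0.125 | bottom z 0.0900 F 10.0 c True | up F -0.3
   die top z 0.1437 n185 xmax 0.048
   platen z 0.1217 n257
```

Run:
```python
from pump import *
for i in range(4): stroke(); plat()
```

```text
t29.5 mid F 5.5 z 0.124 | bottom z 0.0900 F 11.1 c True | up F 0.0
   die top z 0.1531 n141 xmax 0.048
   platen z 0.1322 n261
t31.8 mid F 6.5 z 0.125 | bottom z 0.0901 F 10.5 c True | up F 0.4
   die top z 0.1636 n141 xmax 0.048
   platen z 0.1417 n269
t34.2 mid F 3.4 z 0.126 | bottom z 0.0901 F 10.8 c True | up F 0.0
   die top z 0.1644 n156 xmax 0.048
   platen z 0.1430 n267
t36.6 mid F 2.2 z 0.126 | bottom z 0.0902 F 9.1 c True | up F 0.4
   die top z 0.1643 n148 xmax 0.048
   platen z 0.1433 n211
```

Run:
```python
from pump import *
servo_line(P(X,-.15,.28)); goto(np.array([.35,-.33,.3]),ori(0)); st()
shots("6")
```

```text
t38.3 press xyz [-0.2777 -0.317   0.2994] F [-0.7 -0.1  1. ] open -0.0000 grip 0
scene die_round p0.80 469 med [-0.072 -0.005  0.164] lo [-0.154 -0.035  0.001] hi [0.048 0.127 0.178]
scene platen p0.73 93 med [ 0.002 -0.041  0.249] lo [-0.011 -0.046  0.227] hi [0.007 0.042 0.262]
scene pad p0.48 128 med [0.002 0.035 0.245] lo [-0.011 -0.046  0.227] hi [0.008 0.057 0.263]
scene lever_grip p0.78 830 med [-0.098 -0.152  0.151] lo [-0.157 -0.189  0.001] hi [ 0.036 -0.081  0.176]
top die_round p0.56 231 med [-0.074 -0.     0.168] lo [-0.13  -0.017  0.158] hi [-0.037  0.017  0.171]
top platen p0.70 284 med [-0.044 -0.01   0.14 ] lo [-0.051 -0.053  0.067] hi [-0.03   0.053  0.144]
top pad p0.62 86 med [-0.004 -0.033  0.257] lo [-0.036 -0.045  0.176] hi [0.005 0.045 0.262]
top lever_grip p0.60 840 med [-0.106 -0.149  0.153] lo [-0.147 -0.188 -0.001] hi [ 0.032 -0.113  0.175]
```

View pics/both6.png

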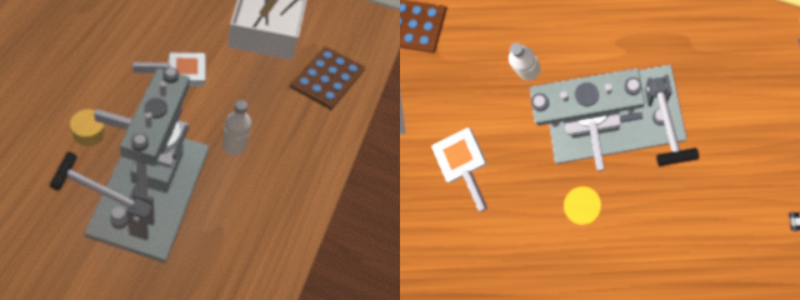

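The last picture shows the die against the back stop with its handle to the front. The platen has risen about 43 mm, the rods above the pad are up 6–8 mm, the lever is up, and the bystanders have not moved.

```bash
python3 -c "
from station import *
print(close_job())"
```

```text
the job is handed in; nothing more can be done
None
```

The job is handed in at about 38 s on the robot clock: the round die sits against the back stop, centred, and is pressed into the pad (four working strokes, then two that went light), with the lever up and the square die, oil bottle and tin undisturbed.

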